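Hold the probe thermometer centred in the guide jar

TASK

Take the probe thermometer out of the rack and lower its stem through the guide hole in the lid of the one jar that has a hole, without the probe ever touching the jar, until the tip hangs about halfway down inside it. Finish while still holding the probe there, still, upright and centred in the hole; do not let go of it. Leave the jar and everything else standing where it is.

Things in the scene. Friction and masses are not known exactly. Their poses are not given: they have to be found in the camera images.
- probe: probe thermometer (70 g), starts hanging upright in one of the rack's holes. White round handle 30 mm diameter, 64 mm tall, black display on top; below it a steel stem 6 mm diameter, 110 mm long. Origin on the axis at the underside of the handle, which at the start rests on the rack plate; z up along the axis (handle top at +64 mm, stem tip at -110 mm). Being round, its yaw does not matter
- probe_tip (a point): lower end of the probe's stem, on its axis, 110 mm below the underside of the handle
- probe_collar (a point): upper end of the probe's stem, on its axis at the underside of the handle (same point as the origin of probe)
- rack: fixed dark steel rack: plate 80 x 200 x 8 mm on two end cheeks, plate top 125 mm above the table. Three 12 mm through holes at y = -65, 0, +65 mm of its frame; the probe, the stirring rod and the spatula hang in them in any order. Origin on the table under the plate's centre; y along the row of holes, x across it, z up
- guide_jar: loose clear, empty jar (450 g), 91 mm wide over its white lid; lid top at 115 mm, with a steel guide bush 33 mm diameter standing 15 mm above it. A vertical guide hole of 20 mm diameter runs through bush and lid, from 130 down to 103 mm above the underside; below it the jar is hollow, 76 mm wide. Origin at the centre of its underside; z up along the hole's axis
- guide_mouth (a point): centre of the upper mouth of the guide hole, 130 mm above the jar's underside
- jar_floor (a point): centre of the inner floor of the guide jar, 6 mm above its underside; halfway down inside the jar is about 50 mm above this point
- plain_jar_a: lidded jar of the same size as the guide jar (91 mm wide, 115 mm tall) with a plain closed lid; bystander. Origin at the centre of its underside
- plain_jar_b: second plain lidded jar with a closed lid, same size; bystander. Origin at the centre of its underside
- stir_rod: clear stirring rod hanging in the rack: 22 mm wide disc and 18 mm ball knob on top, reaching 35 mm above the rack plate; bystander. Origin at the underside of the disc
- spatula: small spatula hanging in the rack: flat wooden handle 18 x 9 mm, reaching 34 mm above the rack plate; bystander. Origin at the underside of its handle
- amber_bottle: amber glass bottle, 44 mm wide, 100 mm tall; bystander. Origin at the centre of its underside
- steel_bowl: steel bowl, 150 mm wide, 50 mm tall; bystander. Origin at the centre of its underside
- paper_cup: black cup, 76 mm wide, 90 mm tall; bystander. Origin at the centre of its underside
- tape_roll: paper tape roll lying flat, 90 mm wide, 20 mm tall; bystander. Origin at the centre of its underside
Mind the look-alikes: they are no part of the job. Leave any red or yellow look-alike of the probe alone.

How it is judged:
On the way, in this order (a step that is already met when the one before it is completed fails the run):
1. the probe is lifted clear of the rack in the gripper (z of probe_tip in the frame of rack above 0.128 m and contact force between the fingers and probe above 0.5 N), for 0.1 s.
2. the stem's tip has entered the guide hole (z of probe_tip in the frame of guide_mouth below -0.005 m and horizontal distance between probe_tip and guide_mouth below 0.008 m), for 0.1 s.
At the end, for the whole second after the job is handed in: The gripper still holds the probe, at rest (under 20 mm/s); both ends of its stem are within 5 mm of the guide hole's axis; its tip is 30 to 70 mm above the jar's inner floor; it touches neither jar nor rack; the jar stands upright within 10 mm of where it began (horizontal distance between each of probe_tip, probe_collar and guide_mouth below 0.005 m and z of probe_tip in the frame of jar_floor between 0.03 and 0.07 m and angle between probe's own z axis and vertical below 0.12 rad and linear speed of probe below 0.02 m/s and contact force between the fingers and probe above 1 N and contact force between probe and guide_jar below 0.2 N and contact force between probe and rack below 0.2 N and angle between guide_jar's own z axis and vertical below 0.05 rad and distance of guide_jar from where it was at the start of the episode below 0.01 m); the arm keeps its last pose, push and grip.
It fails at once if the probe touches the guide jar (contact force between probe and guide_jar above 0.2 N).
It fails at once if the guide jar is pushed more than 10 mm (distance of guide_jar from where it was at the start of the episode above 0.01 m).
It fails at once if a bystander is moved more than 30 mm (distance of any of plain_jar_a, plain_jar_b, stir_rod, spatula, amber_bottle, steel_bowl, paper_cup, tape_roll from where it was at the start of the episode above 0.03 m).
It also fails if it takes over 54 s, if anything falls off the work surface, if the arm or the gripper's body presses on something with over 40 N, if the wrist force passes 120 N, or if a joint passes its speed limit or range.

ROBOT

A 7-joint arm with a two-finger parallel gripper is mounted at the origin on the work surface. World frame = base frame: x ahead of the robot, y to its left, z up, the work surface at z = 0. Lengths are in m, angles in rad, forces in N, time in s.
With the tool pointing down it reaches from about 0.425 to 0.875 m from the base axis. Payload 8.4 kg.
Tool frame: the origin (TCP) lies at the very end of the fingers, on their centre line; the grasp point (between the pads) lies robot.pinch_z behind it (robot.pinch_z is the distance from the TCP to the grasp point, in m); z points along the fingers, y is the line along which they close (so a half turn about z gives the same grasp; the last joint's range is limited). The gripper opens to 85 mm and grips with 20 to 120 N. Pads are 22 mm wide; open, the fingers measure 114 mm over their backs; the gripper's body (76 mm by 85 mm) begins 54 mm behind the grasp point. The pads swing forward as they close: fully open they stand 13 mm farther back than shut.
Start: joints at [1.06, 0.333, 0.04, 1.465, -0.013, 1.343, -0.059], TCP at [0.26, -0.596, 0.231] pointing down, gripper open.
Joint ranges: [-2.58, 2.58], [-0.38, 2.09], [-1.3, 1.39], [0.25, 2.4], [-1.5, 4.64], [0.08, 2.09], [-2.65, 2.65]. Speed limits (rad/s): [2.22, 2.22, 2.79, 2.79, 3.14, 3.14, 3.14].

INTERFACE

Orientations are given as a rotation vector (axis times angle).
In Python, from cell import readout, eyes, robot gives the robot as it stands. The module is installed in compiled form; this text tells all that it offers.
- The arm moves only by the shell command python3 -m jog 'ROWS' [FORCE]. ROWS is JSON, a list of rows, each a list of 7 numbers: the finger opening in m, from 0 to 0.0854, then the shift along the tool's x, y, z in m, then the turn, a rotation vector about the tool's x, y, z in units of 5 degrees (1.0 is 5 degrees). A call has exactly 5 rows; each row is the pose to reach, as a shift and turn from the pose commanded when the call began, along the tool's axes at that moment; what a row does not reach only later rows make up. A row lasts 1/10 s, in which the tool goes at most 50 mm and 8.59 degrees, less where a joint would pass 70% of its speed; a pose out of reach is approached as far as the arm can. A call with a gripper value outside its range is refused whole. The fingers move at their own pace and stop on an object; FORCE is the grip in N (left out, the last holds). Time passes only in rows, so rows that repeat a pose let the fingers close, or fill a call up. It gives the time, the measured TCP pose, the force, the opening and the grip force at its end, in the units of the state.
- readout.get_state(): the state, without advancing time (a new reading comes with each control period).
- eyes.snapshot(name): name is "scene" or "top" or "wrist"; returns a dict with "frame" (480x640x3 uint8, red, green, blue), "mtx" (3x3 intrinsics, pixels), "R" (3x3) and "t" (3): a world point X has camera coordinates R X + t; the wrist camera has in their place "tool_from_camera" (4x4, takes a point from camera to tool coordinates, whose origin is the TCP and whose axes are the flange's). Camera axes: x right, y down, z forward; pixel columns grow to the right and rows downward; lengths in m; the calibration is good to about 2 mm. A picture is of the moment at which its call begins: read the wrist's pose just before it. There is no depth.
- robot.job_done(): hands the job in; it is judged then, once.
The state is a dict: "clock": time; "joint_pos": joint angles; "qvel": joint speeds; "effort": joint torques, N m; "eef_pos": TCP position; "tcp_rot": TCP orientation; "wrist_force": force on the tool from outside, world axes, zero at the start; "wrist_torque": the same for the moment, N m; "width": finger opening in m; "grip_force": force on a finger pad.
Only numpy, scipy, OpenCV 4.12 (cv2) and the standard library are available. Lean on these libraries where they do the work, as an engineer would, in place of code of your own. Each camera call takes 0.05 s, during which the arm holds its last target. There are 200 camera calls.

## Working session

There is one attempt and no reset: what is moved stays moved. The work goes in short steps, Python scripts to look and compute and a shell command to move; the robot and the scene stay as the last step left them, time stands still between calls to the robot, and variables do not carry over. Pictures are saved under pics/ and viewed, at most 10 in all, crops included, and the job is handed in when it is done.

```bash
mkdir -p pics; python3 - <<'E'
from cell import readout, eyes, robot
import cv2,numpy as np
s=readout.get_state();print(s['clock'],s['eef_pos'],s['tcp_rot'],s['width'],robot.pinch_z)
for n in ['scene','top']:
    d=eyes.snapshot(n);cv2.imwrite(f'pics/{n}0.png',d['frame'][:,:,::-1]);np.savez(f'{n}.npz',**d)
    print(n,d['mtx'],d['R'],d['t'])
d=eyes.snapshot('wrist');print(d['tool_from_camera'],d['mtx'])
E
```

```text
0.0 [ 0.25995104 -0.59525571  0.23039618] [-3.07368361e+00 -6.41855508e-01  6.92204846e-04] 0.0855037103722733 0.0187
scene [[537.07758295   0.         318.37610386]
 [  0.         537.07758295 241.17021482]
 [  0.           0.           1.        ]] [[-0.04962715  0.99854774  0.02096554]
 [ 0.52536749  0.04395157 -0.84973952]
 [-0.84942695 -0.03115554 -0.52678571]] [-0.00777203 -0.18613076  1.50955373]
top [[610.48206959   0.         326.3727355 ]
 [  0.         610.48206959 238.00430346]
 [  0.           0.           1.        ]] [[ 5.12371356e-04 -9.99881946e-01  1.53568192e-02]
 [-9.85119359e-01 -3.14407761e-03 -1.71842845e-01]
 [ 1.71870841e-01 -1.50402525e-02 -9.85004672e-01]] [0.0403658  0.55501763 1.39603467]
[[-3.37261661e-04 -9.45311416e-01 -3.26168996e-01  8.39122252e-02]
 [ 9.99999759e-01 -1.20784697e-04 -6.83947370e-04  1.40931428e-04]
 [ 6.07147034e-04 -3.26169148e-01  9.45311228e-01 -1.41969711e-01]
 [ 0.00000000e+00  0.00000000e+00  0.00000000e+00  1.00000000e+00]] [[424.1194098    0.         324.86065576]
 [  0.         424.1194098  239.18934223]
 [  0.           0.           1.        ]]
```

View pics/scene0.png

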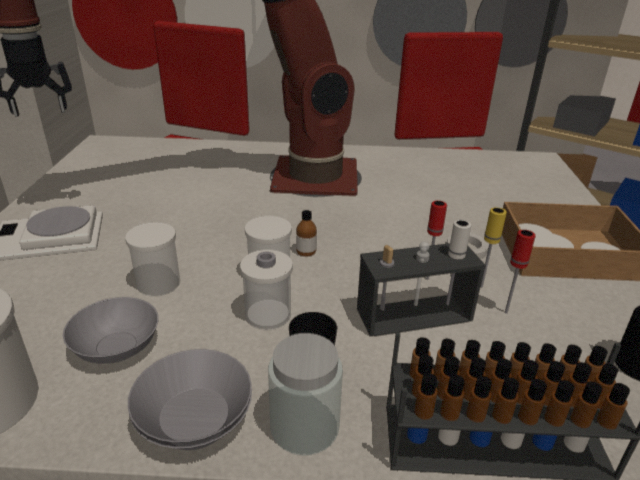

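View pics/top0.png

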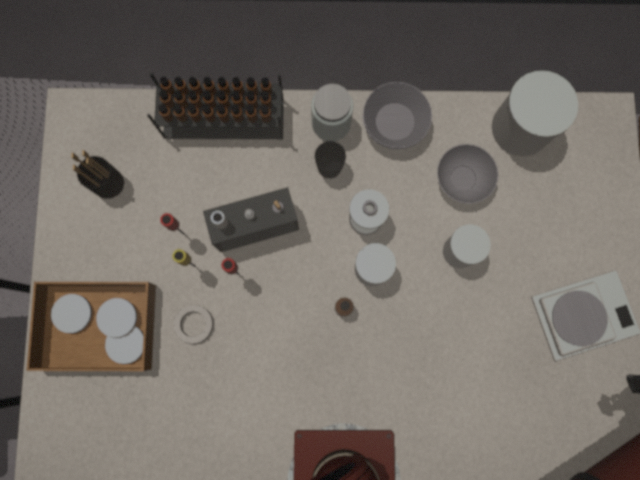

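Probe candidates in the top view:
- White at (217,217), hanging in the rack.
- Red at (168,221) and (229,266), and yellow at (180,257), all standing on the table.

The white one fits because it has a white handle and hangs in the rack. The guide jar is the lid with a bush, at top (370,209) and scene (266,260). I'll confirm both in one enlarged crop.

```bash
python3 - <<'E'
import cv2,numpy as np
s=np.load('scene.npz')['frame'][:,:,::-1];t=np.load('top.npz')['frame'][:,:,::-1]
c=lambda im,x,y,w:cv2.resize(im[y:y+w*3//4,x:x+w],(400,300),interpolation=cv2.INTER_CUBIC)
cv2.imwrite('pics/c1.png',np.vstack([np.hstack([c(t,195,185,80),c(t,335,180,80)]),np.hstack([c(s,400,205,100),c(s,220,235,100)])]))
E
```

```text
(no output)
```

View pics/c1.png

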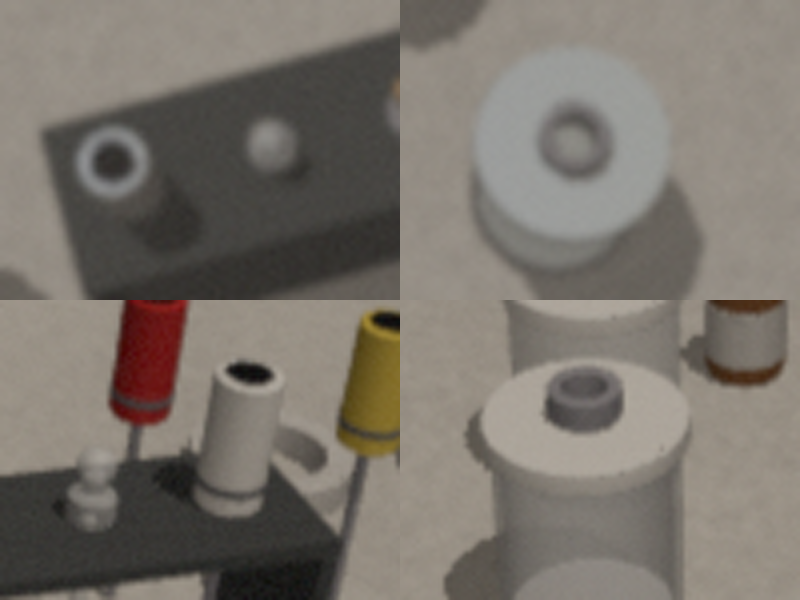

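The white, black-topped handle in the rack is the probe: handle top at top (217,217) and scene (462,223). The bushed jar's mouth is at top (370,208) and scene (266,256). Next I'll triangulate both.

```bash
cat > h.py <<'E'
import cv2,numpy as np
from scipy.spatial.transform import Rotation as Ro
from cell import readout,eyes,robot
def ray(n,u,v,d=None):
    d=d or np.load(f'{n}.npz');R=d['R'];return -R.T@d['t'],R.T@np.linalg.solve(d['mtx'],[u,v,1])
def plane(o,r,z): return o+r*(z-o[2])/r[2]
def tri(rays):
    A=[];b=[]
    for o,r in rays:
        P=np.eye(3)-np.outer(r,r)/(r@r);A.append(P);b.append(P@o)
    return np.linalg.lstsq(np.vstack(A),np.hstack(b),rcond=None)[0]
def wristcam():
    s=readout.get_state();d=eyes.snapshot('wrist')
    T=np.eye(4);T[:3,:3]=Ro.from_rotvec(s['tcp_rot']).as_matrix();T[:3,3]=s['eef_pos']
    M=np.linalg.inv(T@d['tool_from_camera']);return d['frame'],dict(mtx=d['mtx'],R=M[:3,:3],t=M[:3,3])
def totool(v):
    s=readout.get_state();return Ro.from_rotvec(s['tcp_rot']).as_matrix().T@v
E
python3 - <<'E'
from h import *
np.set_printoptions(precision=4,suppress=True)
for z,t,s in [(.189,(217,216.8),(462.1,222.9)),(.130,(369.6,207.6),(265.8,255.9))]:
    a=ray('top',*t);b=ray('scene',*s);print(plane(*a,z),plane(*b,z),tri([a,b]))
p=plane(*ray('top',203.2,210.8),.125);q=plane(*ray('top',274.6,190.4),.125);print('rack dir',np.degrees(np.arctan2(*(q-p)[[1,0]])))
for n,px in [('cup',(330,155)),('rod',(249,213)),('red2',(229,266)),('red1',(168,220)),('plain',(376,262))]: print(n,plane(*ray('top',*px),.12))
st=readout.get_state();R=Ro.from_rotvec(st['tcp_rot']).as_matrix();print(R)
E
```

```text
[0.5755 0.2773 0.189 ] [0.5779 0.2765 0.189 ] [0.5758 0.2773 0.1878]
[ 0.6103 -0.0546  0.13  ] [ 0.6171 -0.0543  0.13  ] [ 0.6112 -0.0551  0.1261]
rack dir -73.2931496058807
cup [0.7361 0.0342 0.12  ]
rod [0.599  0.2171 0.12  ]
red2 [0.4785 0.2588 0.12  ]
red1 [0.5823 0.3985 0.12  ]
plain [ 0.4883 -0.0683  0.12  ]
[[ 0.9164  0.4002 -0.0006]
 [ 0.4002 -0.9164  0.001 ]
 [-0.0001 -0.0012 -1.    ]]
```

```bash
cat >> h.py <<'E'
def goto(p,yaw=None):
    s=readout.get_state();R=Ro.from_rotvec(s['tcp_rot']).as_matrix();d=np.array(p)-s['eef_pos']
    m='shift %s'%np.round(R.T@d,4)
    if yaw is not None:
        y=np.radians(yaw);yt=np.array([np.cos(y),np.sin(y),0]);z=np.array([0,0,-1.]);Rt=np.column_stack([np.cross(yt,z),yt,z])
        m+=' turn %s'%np.round(np.degrees(Ro.from_matrix(R.T@Rt).as_rotvec())/5,2)
    print('t',s['clock'],s['eef_pos'].round(4),m,'w',round(s['width'],4),'g',s['grip_force'])
E
python3 -m jog '[[0.085,0.03,-0.032,-0.014,0,0,-1.5],[0.085,0.06,-0.064,-0.028,0,0,-3],[0.085,0.09,-0.096,-0.042,0,0,-4.5],[0.085,0.12,-0.128,-0.056,0,0,-6],[0.085,0.15,-0.16,-0.07,0,0,-7.5]]'
python3 -c "from h import *;goto([.576,.277,.30],16.7)"
```

```text
clock: 0.65
eef_pos: [0.3338, -0.3872, 0.3017]
tcp_rot: [-2.701, -1.604, 0.0]
wrist_force: [1.0, -0.6, -0.2]
width: 0.0851
grip_force: 0.0
t 0.65 [ 0.3338 -0.3872  0.3017] shift [ 0.6991 -0.1053  0.0016] turn [-0.    0.   -9.06] w 0.0851 g 0.0
```

```bash
python3 -m jog '[[0.085,0.046,-0.007,0,0,0,-1.5],[0.085,0.092,-0.014,0,0,0,-3],[0.085,0.138,-0.021,0,0,0,-4.5],[0.085,0.184,-0.028,0,0,0,-6],[0.085,0.23,-0.034,0,0,0,-7.5]]' >/dev/null
python3 -c "from h import *;goto([.576,.277,.30],16.7)"
```

```text
t 1.15 [ 0.4151 -0.1693  0.3013] shift [0.4161 0.228  0.0012] turn [-0.    0.   -1.56] w 0.0846 g 0.0
```

```bash
python3 -m jog '[[0.085,0.042,0.023,0,0,0,-0.5],[0.085,0.084,0.046,0,0,0,-1],[0.085,0.126,0.069,0,0,0,-1.5],[0.085,0.168,0.092,0,0,0,-1.5],[0.085,0.21,0.115,0,0,0,-1.5]]' >/dev/null
python3 -c "from h import *;goto([.576,.277,.30],16.7)"
```

```text
t 1.65 [0.4975 0.0555 0.3014] shift [0.1911 0.1368 0.0014] turn [ 0.    0.   -0.12] w 0.0849 g 0.0
```

```bash
python3 -m jog '[[0.085,0.04,0.028,0,0,0,0],[0.085,0.08,0.057,0,0,0,0],[0.085,0.12,0.085,0,0,0,0],[0.085,0.16,0.114,0,0,0,0],[0.085,0.191,0.137,0,0,0,0]]' >/dev/null
python3 -m jog '[[0.085,0,0,0,0,0,0],[0.085,0,0,0,0,0,0],[0.085,0,0,0,0,0,0],[0.085,0,0,0,0,0,0],[0.085,0,0,0,0,0,0]]' >/dev/null
python3 - <<'E'
from h import *
goto([.576,.277,.30],16.7)
f,d=wristcam();np.savez('w1.npz',frame=f,**d);cv2.imwrite('pics/w1.png',f[:,:,::-1])
X=[.576,.277,.189];c=d['mtx']@(d['R']@X+d['t']);print(c/c[2])
E
```

```text
t 2.65 [0.5763 0.2737 0.3018] shift [0.0032 0.0006 0.0018] turn [ 0.01  0.01 -0.14] w 0.0853 g 0.0
[326.12302203 228.57599028   1.        ]
```

View pics/w1.png

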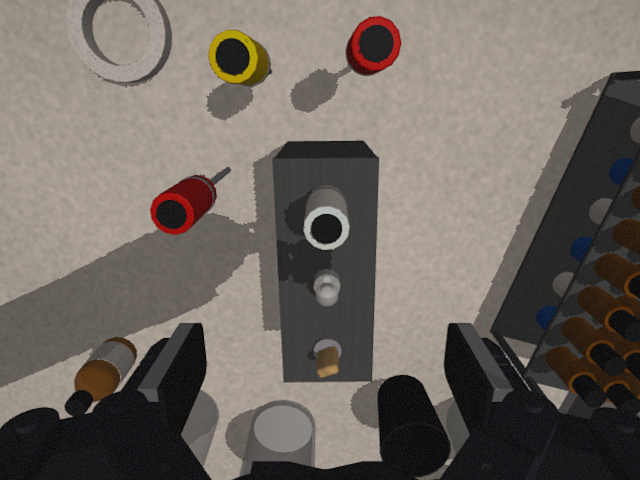

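The white handle top is at (326,228), where the prediction put it (326,229). The fingers straddle the rack, with red at (172,214) clear of the left finger. Descending.

```bash
python3 -m jog '[[0.085,0.003,0.001,0.03,0,0,-0.1],[0.085,0.003,0.001,0.06,0,0,-0.1],[0.085,0.003,0.001,0.085,0,0,-0.1],[0.085,0.003,0.001,0.11,0,0,-0.1],[0.085,0.003,0.001,0.13,0,0,-0.1]]' >/dev/null
python3 -m jog '[[0.085,0,0,0.012,0,0,0],[0.085,0,0,0.022,0,0,0],[0.085,0,0,0.028,0,0,0],[0.085,0,0,0.028,0,0,0],[0.085,0,0,0.028,0,0,0]]'
python3 - <<'E'
from h import *
goto([.576,.277,.144],16.7)
f,d=wristcam();np.savez('w2.npz',frame=f,**d);cv2.imwrite('pics/w2.png',f[:,:,::-1])
X=[.576,.277,.189];c=d['mtx']@(d['R']@X+d['t']);print(c/c[2])
E
```

```text
clock: 3.7
eef_pos: [0.5764, 0.2786, 0.1441]
tcp_rot: [1.877, 2.518, 0.001]
wrist_force: [-0.6, -0.3, 0.4]
width: 0.0849
grip_force: 0.0
t 3.7 [0.5764 0.2786 0.1441] shift [-0.0014 -0.0009  0.0001] turn [ 0.01 -0.   -0.02] w 0.0849 g 0.0
[322.3814607  413.10901856   1.        ]
```

View pics/w2.png

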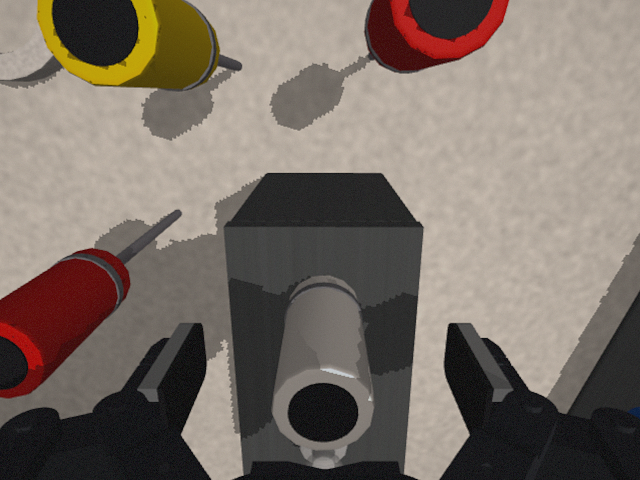

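The handle top is centred between the fingers at (323,412), as predicted. Closing.

```bash
python3 -m jog '[[0.06,0,0,0,0,0,0],[0.045,0,0,0,0,0,0],[0.034,0,0,0,0,0,0],[0.02,0,0,0,0,0,0],[0.01,0,0,0,0,0,0]]' 50 >/dev/null
python3 -m jog '[[0.01,0,0,0,0,0,0],[0.01,0,0,0,0,0,0],[0.01,0,0,0,0,0,0],[0.01,0,0,0,0,0,0],[0.01,0,0,0,0,0,0]]'
```

```text
clock: 4.75
eef_pos: [0.5762, 0.2784, 0.1436]
tcp_rot: [1.878, 2.519, 0.0]
wrist_force: [-1.5, -1.9, 5.1]
width: 0.0287
grip_force: 49.5
```

```bash
python3 -m jog '[[0.01,0,0,-0.008,0,0,0],[0.01,0,0,-0.02,0,0,0],[0.01,0,0,-0.035,0,0,0],[0.01,0,0,-0.055,0,0,0],[0.01,0,0,-0.075,0,0,0]]' >/dev/null
python3 -m jog '[[0.01,0,0,-0.02,0,0,0],[0.01,0,0,-0.04,0,0,0],[0.01,0,0,-0.06,0,0,0],[0.01,0,0,-0.075,0,0,0],[0.01,0,0,-0.085,0,0,0]]'
python3 - <<'E'
from h import *
for n in ['scene','top']:
    d=eyes.snapshot(n);np.savez(f'{n}.npz',**d)
s=np.load('scene.npz')['frame'][120:420,250:570,::-1]
cv2.imwrite('pics/s2.png',cv2.resize(s,(640,600),interpolation=cv2.INTER_CUBIC))
goto([.576,-.1,.30])
E
```

```text
clock: 5.75
eef_pos: [0.5763, 0.2786, 0.3054]
tcp_rot: [1.877, 2.518, 0.003]
wrist_force: [0.7, 0.1, -1.1]
width: 0.0288
grip_force: 49.3
t 5.85 [0.5765 0.2787 0.305 ] shift [-0.3628 -0.1086  0.0046] w 0.0289 g 49.33881640434265
```

View pics/s2.png

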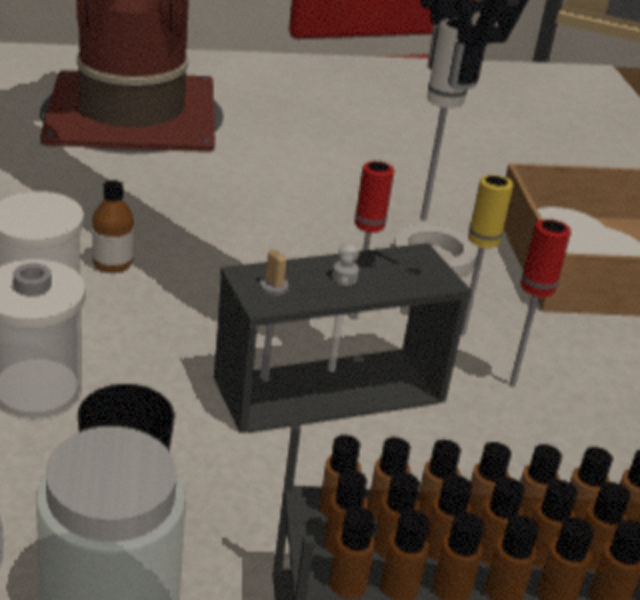

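The probe is lifted clear of the rack and hangs upright, with the stem tip at crop (425,220). Carrying it to above the jar.

```bash
python3 -m jog '[[0.01,-0.01,-0.002,-0.01,0,0,0],[0.01,-0.035,-0.007,-0.01,0,0,0],[0.01,-0.07,-0.013,-0.01,0,0,0],[0.01,-0.11,-0.021,-0.01,0,0,0],[0.01,-0.15,-0.029,-0.01,0,0,0]]' >/dev/null
python3 -m jog '[[0.01,-0.04,-0.008,0,0,0,0],[0.01,-0.08,-0.015,0,0,0,0],[0.01,-0.12,-0.023,0,0,0,0],[0.01,-0.155,-0.029,0,0,0,0],[0.01,-0.18,-0.034,0,0,0,0]]' >/dev/null
python3 -m jog '[[0.01,0,0,0,0,0,0],[0.01,0,0,0,0,0,0],[0.01,0,0,0,0,0,0],[0.01,0,0,0,0,0,0],[0.01,0,0,0,0,0,0]]' >/dev/null
python3 - <<'E'
from h import *
goto([.611,-.055,.315],16.7)
for n in ['scene','top']:
    d=eyes.snapshot(n);np.savez(f'{n}.npz',**d)
f,d=wristcam();np.savez('w3.npz',frame=f,**d)
c=lambda im,x,y,w:cv2.resize(im[y:y+w*3//4,x:x+w,::-1],(400,300),interpolation=cv2.INTER_CUBIC)
for X in ([.611,-.055,.130],[.611,-.055,.186]):
    p=d['mtx']@(d['R']@X+d['t']);print(p[:2]/p[2])
s=np.load('scene.npz')['frame'];t=np.load('top.npz')['frame']
cv2.imwrite('pics/m3.png',np.vstack([np.hstack([c(f,125,70,400),c(f,265,150,120)]),np.hstack([c(s,190,150,160),c(t,310,160,120)])]))
E
```

```text
t 7.35 [ 0.6099 -0.0549  0.3134] shift [-0.0004  0.001  -0.0016] turn [ 0. -0. -0.] w 0.0288 g 49.32496815919876
[326.62529068 205.69342453]
[326.89099909 226.77192192]
```

View pics/m3.png

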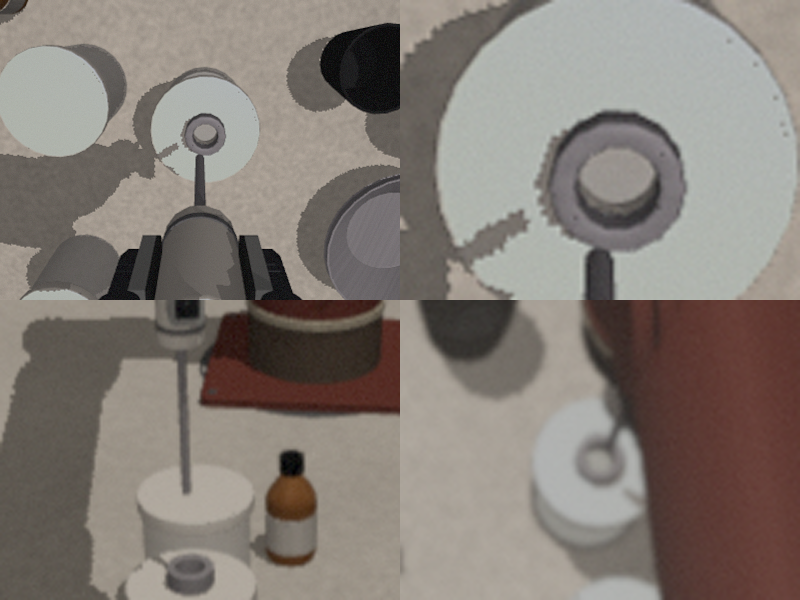

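In the wrist crop the mouth is at about (330,205.5) and the tip at (324.7,228). In the scene the tip is at (264,226), and in the top view at (372,204). Comparing the views gives the correction.

```bash
python3 - <<'E'
from h import *
np.set_printoptions(precision=4,suppress=True)
d=dict(np.load('w3.npz'));s=readout.get_state();zt=s['eef_pos'][2]-.1436+.125-.110;print(zt)
for n,m,t in [('wrist',(330.05,205.5),(324.65,228.25)),('scene',(265.8,255.9),(264.1,226.2)),('top',(369.6,207.9),(372.3,204))]:
    k=d if n=='wrist' else None
    a=plane(*ray(n,*m,k),.130);b=plane(*ray(n,*t,k),zt);print(n,a,b,'tool',totool(a-b))
E
```

```text
0.18476235499582677
wrist [ 0.6135 -0.0541  0.13  ] [ 0.61   -0.0568  0.1848] tool [0.0016 0.0042 0.0548]
scene [ 0.6171 -0.0543  0.13  ] [ 0.6103 -0.0564  0.1848] tool [0.     0.007  0.0548]
top [ 0.6097 -0.0546  0.13  ] [ 0.6059 -0.0557  0.1848] tool [0.     0.0039 0.0548]
```

```bash
python3 -m jog '[[0.01,0.0005,0.002,0.005,0,0,0],[0.01,0.001,0.0042,0.015,0,0,0],[0.01,0.001,0.0042,0.026,0,0,0],[0.01,0.001,0.0042,0.035,0,0,0],[0.01,0.001,0.0042,0.042,0,0,0]]' >/dev/null
python3 -m jog '[[0.01,0,0,0,0,0,0],[0.01,0,0,0,0,0,0],[0.01,0,0,0,0,0,0],[0.01,0,0,0,0,0,0],[0.01,0,0,0,0,0,0]]' >/dev/null
python3 - <<'E'
from h import *
goto([.611,-.055,.315],16.7)
for n in ['scene','top']:
    d=eyes.snapshot(n);np.savez(f'{n}.npz',**d)
f,d=wristcam();np.savez('w4.npz',frame=f,**d)
c=lambda im,x,y,w:cv2.resize(im[y:y+w*3//4,x:x+w,::-1],(400,300),interpolation=cv2.INTER_CUBIC)
s=np.load('scene.npz')['frame'];t=np.load('top.npz')['frame']
cv2.imwrite('pics/m4.png',np.vstack([np.hstack([c(f,245,150,160),c(f,285,190,80)]),np.hstack([c(s,226,190,80),c(t,340,175,60)])]))
E
```

```text
t 8.5 [ 0.6139 -0.0538  0.2717] shift [-0.0003 -0.0031 -0.0433] turn [ 0.01  0.   -0.02] w 0.0289 g 49.34727430343628
```

View pics/m4.png

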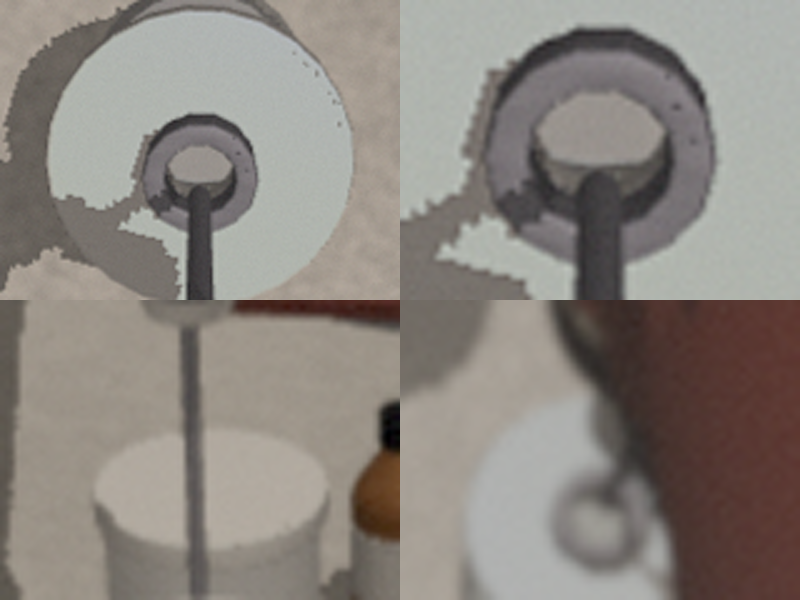

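Wrist crop: mouth centre at (324.8,220.8) and tip end at (324.6,228.2), about 12 mm above the mouth. I'll compute the remaining offset and check the stem tilt.

```bash
python3 - <<'E'
from h import *
np.set_printoptions(precision=4,suppress=True)
d=dict(np.load('w4.npz'));s=readout.get_state();zt=s['eef_pos'][2]-.1436+.125-.110;print(zt)
a=plane(*ray('w',324.8,220.8,d),.130);b=plane(*ray('w',324.6,228.2,d),zt)
print(a,b,'tool',totool(a-b),'tip rel TCP',totool(b-s['eef_pos']))
# stem direction in scene: two px on stem -> compare with vertical line through the tip
u=lambda x,y:(226+(x+.5)/5-.5,190+(y-300+.5)/5-.5)
K=np.load('scene.npz')
for X in ([*b[:2],zt+.015],[*b[:2],zt+.105]):
    p=K['mtx']@(K['R']@X+K['t']);print(p[:2]/p[2])
print(u(199,590),u(188,330))
E
```

```text
0.14284805611489254
[ 0.6136 -0.054   0.13  ] [ 0.6138 -0.0553  0.1428] tool [0.0014 0.0001 0.0128] tip rel TCP [-0.0014 -0.0004  0.1286]
[264.9639 241.0456]
[263.1964 193.2405]
(265.4, 247.6) (263.2, 195.6)
```

The stem is upright and the residual is +1.4 mm in tool x. I'll correct that, then lower in steps, checking as it goes.

```bash
python3 -m jog '[[0.01,0.001,0,0,0,0,0],[0.01,0.0014,0,0.004,0,0,0],[0.01,0.0014,0,0.01,0,0,0],[0.01,0.0014,0,0.018,0,0,0],[0.01,0.0014,0,0.025,0,0,0]]' 
python3 -m jog '[[0.01,0,0,0.008,0,0,0],[0.01,0,0,0.016,0,0,0],[0.01,0,0,0.024,0,0,0],[0.01,0,0,0.03,0,0,0],[0.01,0,0,0.03,0,0,0]]'
python3 - <<'E'
from h import *
goto([.6136,-.0526,.1866],16.7)
f,d=wristcam();np.savez('w5.npz',frame=f,**d)
c=lambda im,x,y,w:cv2.resize(im[y:y+w*3//4,x:x+w,::-1],(800,600),interpolation=cv2.INTER_CUBIC)
cv2.imwrite('pics/m5.png',c(f,245,180,160))
E
```

```text
clock: 9.15
eef_pos: [0.6131, -0.0525, 0.2452]
tcp_rot: [-1.877, -2.518, 0.0]
wrist_force: [-0.3, 0.2, -1.1]
width: 0.0292
grip_force: 49.3
clock: 9.65
eef_pos: [0.6129, -0.0525, 0.2152]
tcp_rot: [-1.877, -2.518, 0.001]
wrist_force: [1.0, 0.4, -0.4]
width: 0.0285
grip_force: 49.4
t 9.65 [ 0.6129 -0.0525  0.2152] shift [-0.0003  0.0007  0.0286] turn [-0.02 -0.01 -0.02] w 0.0285 g 49.35179561376572
```

View pics/m5.png

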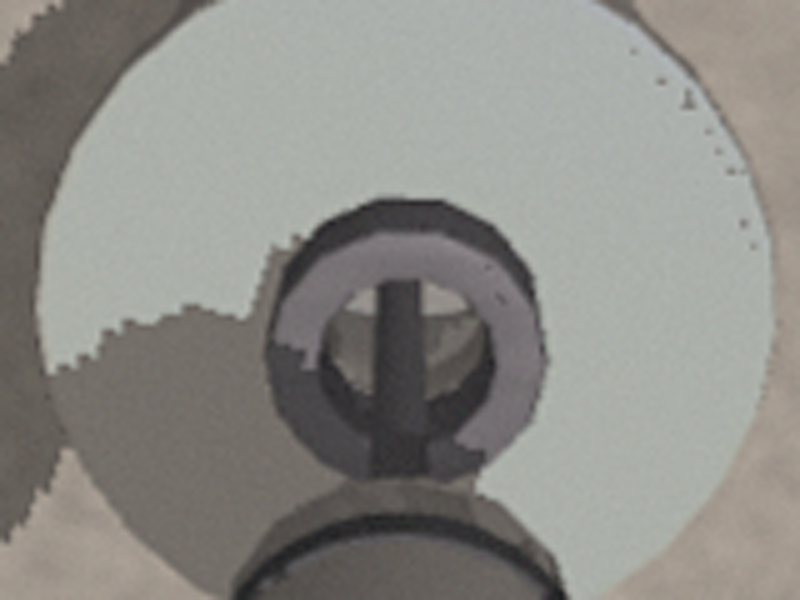

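The stem is inside the hole, with the stem at crop x≈400 and the hole centre at (407,356), so about 0.8 mm off. Lowering the rest with that small correction.

```bash
python3 -m jog '[[0.01,0,0.0007,0.004,0,0,0],[0.01,0,0.0007,0.011,0,0,0],[0.01,0,0.0007,0.018,0,0,0],[0.01,0,0.0007,0.024,0,0,0],[0.01,0,0.0007,0.028,0,0,0]]' >/dev/null
python3 -m jog '[[0.01,0,0,0,0,0,0],[0.01,0,0,0,0,0,0],[0.01,0,0,0,0,0,0],[0.01,0,0,0,0,0,0],[0.01,0,0,0,0,0,0]]'
python3 - <<'E'
from h import *
d=dict(np.load('w5.npz'));a=plane(*ray('w',326,250.8,d),.130);print('mouth',a)
s=readout.get_state();print('mouth rel TCP',totool(a-s['eef_pos']),'stem rel TCP ~(-.0014,-.0004)',abs(s['qvel']).max())
for n in ['scene']:
    f=eyes.snapshot(n)['frame']
    cv2.imwrite('pics/s6.png',cv2.resize(f[180:360,180:420,::-1],(800,600),interpolation=cv2.INTER_CUBIC))
E
```

```text
clock: 10.7
eef_pos: [0.6141, -0.0523, 0.1886]
tcp_rot: [1.877, 2.518, 0.0]
wrist_force: [0.3, 0.5, -0.1]
width: 0.029
grip_force: 49.4
mouth [ 0.61348763 -0.05357825  0.13      ]
mouth rel TCP [-0.00104279 -0.00099157  0.0585698 ] stem rel TCP ~(-.0014,-.0004) 0.0019212847113699854
```

View pics/s6.png

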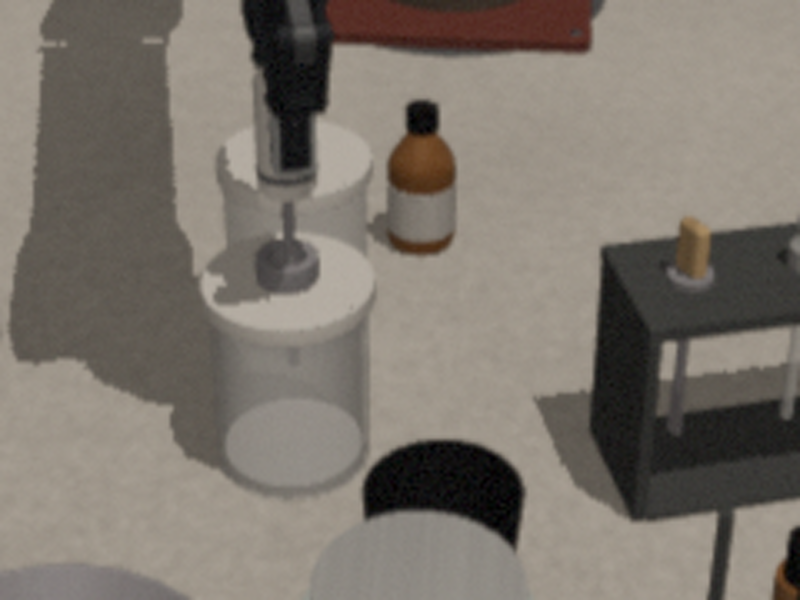

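The tip is visible inside the jar at (293,360), centred and about halfway between the lid and the floor (293,440). Everything is at rest, with residuals under 1 mm, so I'm handing it in.

```bash
python3 -c "from cell import robot;print(robot.job_done())"
```

```text
the job is handed in; nothing more can be done
None
```

I handed the job in at about 10.8 s with the gripper still holding the probe, at rest and upright. By my measurements its stem is within about 1 mm of the hole's centre and its tip about 54 mm above the jar floor; the judge's verdict was not shown.

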